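Rock the seesaw gate and feed the mixing balls to the other carton

ROBOT

A 6-joint arm with a two-finger parallel gripper is mounted at the origin on a cart in front of the work surface, level with it; the furniture and walls round the work are solid. World frame = base frame: x ahead of the robot, y to its left, z up, the work surface at z = 0. Lengths are in m, angles in rad, forces in N, time in s.
With the tool pointing down it reaches from about 0.3 to 0.775 m from the base axis. Payload 14.6 kg.
Tool frame: the origin (TCP) lies between the finger pads; the fingertips stand 19 mm ahead of it and the grasp point (between the pads) is the TCP; z points along the fingers, y is the direction in which the jaws open and shut (so a half turn about z gives the same grasp; the last joint's range is limited). The gripper opens to 94 mm and grips with 3 to 60 N. Pads are 16 mm wide; open, the fingers measure 119 mm over their backs; the gripper's body (75 mm by 177 mm) begins 78 mm behind the grasp point.
Start: joints at [-1.306, 0.3, 1.521, -0, 1.321, -0.067], TCP at [0.179, -0.52, 0.224] pointing down, gripper open.
Joint ranges: [-3.03, 3.03], [-0.79, 2.21], [0.23, 2.52], [-1.04, 4.18], [0, 3.07], [-2.55, 2.55]. Speed limits (rad/s): [2.22, 2.22, 2.57, 3.14, 3.14, 3.14].

INTERFACE

Orientations are given as [roll, pitch, yaw] about the fixed x, y, z axes, in that order (R = Rz(yaw) Ry(pitch) Rx(roll)).
In Python, from station import telemetry, vision, ctrl gives the robot as it stands. The module is installed in compiled form; this text tells all that it offers.
- The arm moves only by the shell command python3 -m creep 'ROWS' [FORCE]. ROWS is JSON, a list of rows, each a list of 3 entries, a list of its own where there are three numbers: the shift along the tool's x, y, z in units of 50 mm (1.0 is 50 mm), then the turn about the tool's z in units of 8 degrees (1.0 is 8 degrees), then the opening, from 0 (shut) to 1 (fully open). In form: [[[tx, ty, tz], twist, gripper], ...]. A call has 1 to 12 rows; each row is the pose to reach, as a shift and turn from the pose commanded when the call began, along the tool's axes at that moment; what a row does not reach only later rows make up. A row lasts 1/10 s, in which the tool goes at most 50 mm and 8.59 degrees, less where a joint would pass 70% of its speed; a pose out of reach is approached as far as the arm can. A call with a gripper value outside its range is refused whole. The fingers move at their own pace and stop on an object; FORCE is the grip in N (left out, the last holds). Time passes only in rows, so rows that repeat a pose let the fingers close. It gives the time, the measured TCP pose, the force and the opening at its end, in the units of the state.
- telemetry.get_obs(): the state, without advancing time (a new reading comes with each control period).
- vision.camera(name): name is "scene" or "top" or "wrist"; returns a dict with "img" (400x640x3 uint8, red, green, blue), "depth" (400x640 float32, m along the optical axis (not along the pixel's ray), 0 where there is no reading), "vertical_fov" (degrees; the focal length in pixels is half the picture's height over the tangent of half this angle, whatever the lens; pixels are square), "cx", "cy" (the principal point, pixels), "extrinsics" (4x4, takes a point from camera to world coordinates); the wrist camera has in their place "hand_eye" (4x4, takes a point from camera to tool coordinates, whose origin is the TCP and whose axes are the flange's). Camera axes: x right, y down, z forward; pixel columns grow to the right and rows downward; lengths in m; the calibration is good to about 2 mm. The wrist camera is an equidistant fisheye: a pixel r from the principal point sees the ray r / f radians off the axis. A picture is of the moment at which its call begins: read the wrist's pose just before it.
- ctrl.hand_in(): hands the job in, once; it reports no verdict.
The state is a dict: "time_s": time; "qpos": joint angles; "joint_vel": joint speeds; "tau": joint torques, N m; "ee_pos": TCP position; "eef_rot": TCP orientation; "force": force on the tool from outside, world axes, zero at the start; "moment": the same for the moment, N m; "grip_width": finger opening in m.
Only numpy, scipy, OpenCV 4.12 (cv2) and the standard library are available. Lean on these libraries where they do the work, as an engineer would, in place of code of your own. Each camera call takes 0.05 s, during which the arm holds its last target.

TASK

The carton at the lowered end of the seesaw gate has had its share of paint-mixing balls. Press the raised end of the gate down with a fingertip so that it rocks over to the other side and stays there, and only then push the blue shutter tab to the left, fully open, so that all three steel balls roll down the other chute into its carton. Do not touch the balls, and leave the other things on the table where they are.

Things in the scene. Friction and masses are not known exactly. Their poses are not given: they have to be found in the camera images.
- station: the ball feeder: a fixed wooden stand on a T-shaped plywood base (500 mm along its y, 12 mm thick). Origin on the table top under the seesaw's pivot; its x points away from the robot, its y to the left along the seesaw, z up. Under each end of the seesaw a fixed wooden chute (44 mm wide) leads outward into a carton
- trough (a point): middle of the floor at the near end of the fixed feed trough, 24 mm behind and 22 mm above the pivot. The trough, 36 mm wide, runs from here 127 mm back along the station's x, rising 9 degrees; its walls top out 179 mm (near end) to 199 mm (far end) above the table
- gate (a joint): the seesaw gate. Value in rad: 0 level, +0.26 (stop) left (+y) end raised, right end down, balls roll right; -0.26 (stop) right end raised, left end down, balls roll left. Top-heavy, almost frictionless: it starts resting on either stop; once past level it falls over to the other by itself and stays. Under a newton on a pad moves it
- gate_pivot (a point): pivot of the gate, 140 mm above the table: a pin along the station's x. The gate is a wooden channel 170 mm long along the station's y and 44 mm wide, with a 44 mm high front wall and a brass weight at its middle, reaching 44 mm above the pivot
- pad_left (a point): middle of the top face of the orange round thumb pad (34 mm across, 7 mm thick) at the left end of the seesaw, standing out on the side towards the robot; on the gate, 49 mm in front of and 76 mm to the left of the pivot, 7 mm above its line. About 166 mm above the table when raised, 127 mm when down
- pad_right (a point): the same for the pad at the right end
- shutter (a joint): the shutter blade that holds the balls back in the feed trough, 58 mm behind the pivot. Value in m: 0 shut, grows as it slides to the left (+y of the station), 0.036 fully open at its stop. Stiff: about 1.2 N of friction, no spring, stays where it is left
- shutter_tab (a point): middle of the top of the blue upright push tab on the shutter (16 mm along the station's x, 12 mm along its y, the blue part reaches 42 mm down from here); the trough's walls end about 55 mm below this point
- carton_left_floor (a point): brown open carton at the left (+y) end of the station, fixed; 62 mm along the station's x, 112 mm along its y, 48 mm high. This point: middle of its underside, axes as the station's
- carton_right_floor (a point): the same for the carton at the right end
- ball0_center (a point): centre of a loose steel mixing ball, 22 mm across, 44 g, waiting in the feed trough behind the shutter (first in the row)
- ball0: the same ball; its origin is a point on its surface and turns with it, use the centre point
- ball1_center (a point): centre of a loose steel mixing ball, 22 mm across, 44 g, waiting in the feed trough behind the shutter (second in the row)
- ball1: the same ball; its origin is a point on its surface and turns with it, use the centre point
- ball2_center (a point): centre of a loose steel mixing ball, 22 mm across, 44 g, waiting in the feed trough behind the shutter (third in the row)
- ball2: the same ball; its origin is a point on its surface and turns with it, use the centre point
- tube_white: bystander, not to be disturbed: white-banded metal paint tube, 58x188x43 mm, loose; origin in the middle of its underside
- tube_rose: bystander, not to be disturbed: small metal paint tube with a rose-pink band, 38x118x29 mm, loose; origin in the middle of its underside
- marker: bystander, not to be disturbed: dark felt marker with a red cap, 17x128x17 mm, loose; origin in the middle of its underside
- eraser: bystander, not to be disturbed: eraser block in a blue sleeve, 25x48x14 mm, loose; origin in the middle of its underside
- jar_orange: bystander, not to be disturbed: paint jar with a white lid and an orange band, 58x58x66 mm, loose; origin in the middle of its underside
- masking_roll: bystander, not to be disturbed: roll of beige masking tape, lying flat, 100x98x25 mm, loose; origin in the middle of its underside
- tube_green: bystander, not to be disturbed: metal paint tube with a green band, 39x133x30 mm, loose; origin in the middle of its underside

How it is judged:
By the outcome, as a careful person would: the job done as asked, in the order asked, and still so for the second after the job is handed in, with the robot touching nothing.
It also fails if it takes over 35 s, if anything falls off the work surface, if the arm or the gripper's body presses on something with over 40 N, if the wrist force passes 120 N, or if a joint passes its speed limit or range.

## Working session

There is one attempt and no reset: what is moved stays moved. The work goes in short steps, Python scripts to look and compute and a shell command to move; the robot and the scene stay as the last step left them, time stands still between calls to the robot, and variables do not carry over. Pictures are saved under pics/ and viewed, and the job is handed in when it is done.

```bash
mkdir -p pics
cat > h.py <<'E'
import numpy as np, cv2
from station import telemetry, vision, ctrl
def snap(n,tag):
    d=vision.camera(n); cv2.imwrite(f'pics/{tag}.png',d['img'][:,:,::-1]); np.savez(f'/tmp/{tag}.npz',**{k:v for k,v in d.items()}); return d
def pts(d):
    f=200/np.tan(np.radians(d['vertical_fov'])/2); v,u=np.mgrid[:400,:640]; z=d['depth']
    P=np.stack([(u-d['cx'])/f*z,(v-d['cy'])/f*z,z,np.ones_like(z)],-1)
    return (P@np.array(d['extrinsics']).T)[...,:3]
E
python3 - <<'E'
from h import *
s=telemetry.get_obs();print(s)
for n in('scene','top'): d=snap(n,n+'0');print(d['extrinsics'],d['vertical_fov'])
E
```

```text
{'time_s': 0.0, 'qpos': array([-1.30558334e+00,  3.00494247e-01,  1.52154124e+00, -4.48424100e-06,
        1.32070697e+00, -6.66078765e-02]), 'joint_vel': array([ 0.00029849,  0.00049643, -0.0007122 , -0.00127224, -0.000528  ,
       -0.00025055]), 'tau': array([-3.99601804e-04, -5.31803334e+01, -3.52735984e+01,  7.07626529e-02,
        2.43773824e-02, -9.84309509e-05]), 'ee_pos': array([ 0.17910328, -0.51978113,  0.22389048]), 'eef_rot': array([-3.14044511e+00, -7.21956679e-05,  3.31821933e-01]), 'force': array([0.33559917, 0.24423297, 0.30732096]), 'moment': array([-0.05631155, -0.04101789, -0.02208891]), 'grip_width': 0.09400242159615839}
[[-0.59970245 -0.45134947  0.66078789 -0.52246283]
 [-0.79983313  0.36386081 -0.47735969  0.77052172]
 [-0.02497878 -0.81479382 -0.57921248  1.09547195]
 [ 0.          0.          0.          1.        ]] 51.06796236910229
[[ 0.00716457 -0.99186318  0.12710662  0.33860136]
 [-0.99981171 -0.004813    0.01879821  0.00294874]
 [-0.01803349 -0.12721737 -0.99171091  1.64681342]
 [ 0.          0.          0.          1.        ]] 46.754112855945394
```

View pics/scene0.png

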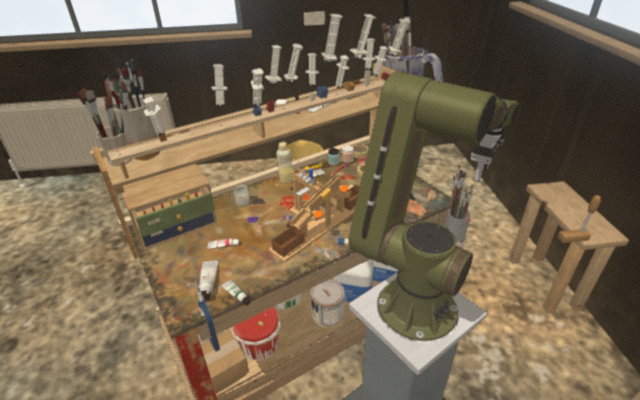

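View pics/top0.png

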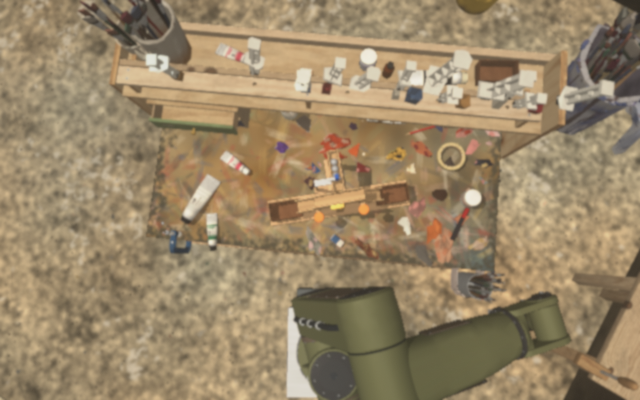

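The top view shows the station, with orange pads at about (319,216) and (363,209), the cartons at (284,210) and (393,195), and the trough running up from about (330,180). I'll zoom in and use the depth.

Run:
```python
from h import *
d=dict(np.load('/tmp/top0.npz'));P=pts(d);im=d['img']
c=cv2.resize(im[140:235,255:425],None,fx=4.6,fy=4.6,interpolation=cv2.INTER_CUBIC);cv2.imwrite('pics/topz.png',c[:,:,::-1])
h=cv2.cvtColor(im,cv2.COLOR_RGB2HSV)
roi=np.zeros((400,640),bool);roi[140:235,255:425]=1
def blobs(name,lo,hi,zmin=.05):
    m=cv2.inRange(h,lo,hi).astype(bool)&roi&(P[...,2]>zmin)
    n,l,st,ce=cv2.connectedComponentsWithStats(m.astype(np.uint8))
    for i in range(1,n):
        if st[i,4]>=4: print(name,st[i],ce[i].round(1),np.median(P[l==i],0).round(4))
blobs('orange',(5,130,120),(20,255,255))
blobs('yellow',(21,110,120),(35,255,255))
blobs('blue',(95,80,50),(130,255,255))
for z0,z1 in((.1,.13),(.13,.16),(.16,.19),(.19,.22),(.22,.3)):
    m=roi&(P[...,2]>z0)&(P[...,2]<z1); print(z0,m.sum(),P[m].min(0).round(3) if m.any() else'',P[m].max(0).round(3) if m.any() else '')
d=dict(np.load('/tmp/scene0.npz'))
c=cv2.resize(d['img'][150:270,260:380],None,fx=5,fy=5,interpolation=cv2.INTER_CUBIC);cv2.imwrite('pics/scz.png',c[:,:,::-1])
```

```text
orange [337 203   8   7  18] [341.5 207.1] [ 0.4845 -0.0261  0.1691]
orange [359 203  11  11  89] [363.6 208.4] [ 0.4802 -0.0958  0.1669]
orange [314 211  10  11  81] [318.9 216.3] [0.4594 0.0488 0.1276]
yellow [330 204  14   6  55] [336.4 206.1] [ 0.4872 -0.0068  0.1822]
blue [335 174   3   5  12] [336.1 176.2] [ 0.5741 -0.0059  0.2378]
0.1 318 [ 0.443 -0.158  0.1  ] [0.561 0.12  0.13 ]
0.13 476 [ 0.443 -0.101  0.13 ] [0.655 0.071 0.16 ]
0.16 664 [ 0.467 -0.109  0.16 ] [0.666 0.067 0.19 ]
0.19 175 [ 0.483 -0.092  0.19 ] [0.669 0.023 0.22 ]
0.22 21 [ 0.567 -0.012  0.229] [ 0.582 -0.003  0.244]
```

View pics/topz.png

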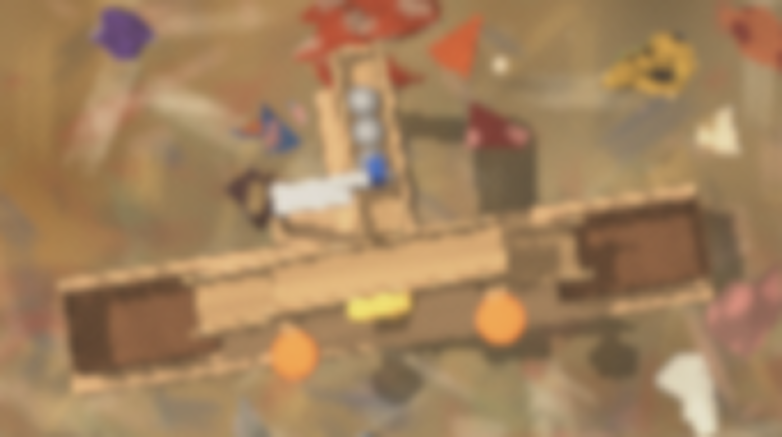

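View pics/scz.png

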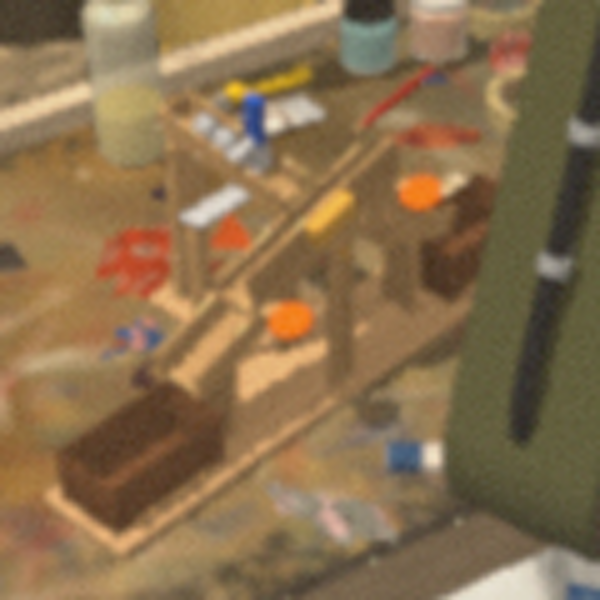

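Run:
```python
from h import *
d=dict(np.load('/tmp/top0.npz'));P=pts(d)
a=np.array([.179,-.52]);b=np.array([.477,-.097]);L=np.linalg.norm(b-a);t=(b-a)/L
q=P[...,:2]-a;s=q@t;e=q[...,0]*-t[1]+q[...,1]*t[0]
v,u=np.mgrid[:400,:640]
for k in range(12):
    m=(d['depth']>0)&(s>k*L/12)&(s<(k+1)*L/12)&(abs(e)<.12)
    i=np.argmax(np.where(m,P[...,2],-9));print(k,m.sum(),P.reshape(-1,3)[i].round(3),divmod(i,640))
```

```text
0 1884 [ 0.134 -0.437  0.558] (np.int64(346), np.int64(527))
1 2267 [ 0.132 -0.386  0.575] (np.int64(348), np.int64(507))
2 1394 [ 0.157 -0.347  0.587] (np.int64(337), np.int64(491))
3 964 [ 0.166 -0.341  0.588] (np.int64(333), np.int64(488))
4 653 [ 0.189 -0.299  0.583] (np.int64(322), np.int64(468))
5 666 [ 0.356 -0.369  0.022] (np.int64(249), np.int64(440))
6 705 [ 0.418 -0.362  0.016] (np.int64(231), np.int64(437))
7 735 [ 0.344 -0.236  0.01 ] (np.int64(252), np.int64(401))
8 776 [ 0.323 -0.197  0.012] (np.int64(258), np.int64(390))
9 819 [ 0.522 -0.235  0.056] (np.int64(200), np.int64(402))
10 828 [ 0.518 -0.21   0.065] (np.int64(201), np.int64(395))
11 823 [ 0.479 -0.106  0.173] (np.int64(209), np.int64(367))
```

```bash
python3 - <<'E'
from h import *
d=dict(np.load('/tmp/top0.npz'));P=pts(d);r=P[265:300,450:510].reshape(-1,3);r=r[r[:,2]<.4]
print(r[r[:,2].argsort()[-5:]].round(3), r.min(0),r.max(0))
E
python3 -m creep '[[[0,0,-0.8],0,0],[[0,0,-1.6],0,0],[[0,0,-1.6],0,0]]'
```

```text
[[ 0.237 -0.473  0.205]
 [ 0.279 -0.517  0.205]
 [ 0.234 -0.476  0.206]
 [ 0.237 -0.475  0.207]
 [ 0.237 -0.478  0.208]] [ 0.11374504 -0.88476211 -0.7438196 ] [ 0.30158477 -0.40770929  0.20779339]
time_s: 0.4
ee_pos: [0.1795, -0.5211, 0.3095]
eef_rot: [3.134, 0.001, 0.332]
force: [-0.2, 0.3, -0.4]
grip_width: 0.0737
```

```bash
python3 -m creep '[[[0.7,-0.5,0],0.1,0],[[1.4,-1,0],0.2,0],[[2.1,-1.5,0],0.4,0],[[2.8,-2,0],0.5,0],[[3.5,-2.5,0],0.6,0],[[4.2,-3,0],0.7,0],[[4.9,-3.5,0],0.8,0],[[5.6,-4,0],0.9,0],[[6.3,-4.5,0],1.1,0],[[7,-5.1,0],1.2,0],[[7.7,-5.6,0],1.3,0],[[8.4,-6.05,0],1.36,0]]'
python3 - <<'E'
from h import *
s=telemetry.get_obs();print(s['ee_pos'],s['eef_rot'],s['qpos']);snap('wrist','w1')
E
```

```text
time_s: 1.6
ee_pos: [0.4783, -0.0953, 0.3039]
eef_rot: [-3.141, 0.0, 0.142]
force: [-0.2, -0.4, 0.2]
grip_width: 0.0003
[ 0.47826352 -0.09525286  0.30391834] [-3.14137430e+00  4.94937708e-04  1.41769056e-01] [-2.71715560e-01  1.07777604e-01  1.56758623e+00  1.09452748e-06
  1.46676978e+00  1.15731165e+00]
```

View pics/w1.png

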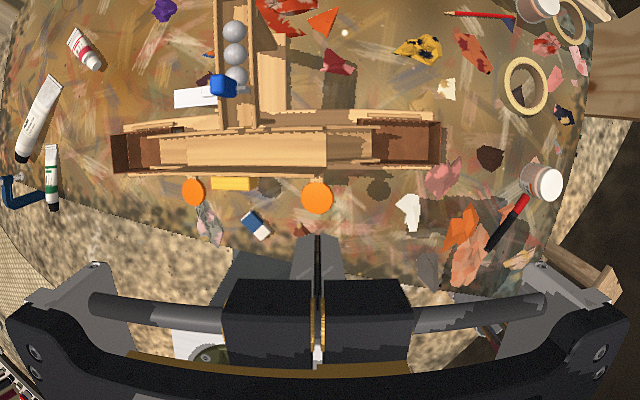

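The wrist view shows the closed fingertips at (318,240), the raised right pad at (317,197) and the lowered left pad at (193,192). The blue tab is at (222,86), with the three balls behind it. I'll cross-check positions from this view.

```bash
cat >> h.py <<'E'
from scipy.spatial.transform import Rotation as Ro
def wpts(d,s):
    f=200/np.tan(np.radians(d['vertical_fov'])/2); v,u=np.mgrid[:400,:640]; x=u-d['cx'];y=v-d['cy'];r=np.hypot(x,y)+1e-9;th=r/f
    z=d['depth'];k=np.tan(th)/r;P=np.stack([x*k*z,y*k*z,z,np.ones_like(z)],-1)@np.array(d['hand_eye']).T
    return P[...,:3]@Ro.from_euler('xyz',s['eef_rot']).as_matrix().T+s['ee_pos']
def wblobs(d,s):
    P=wpts(d,s);h=cv2.cvtColor(d['img'],cv2.COLOR_RGB2HSV)
    for n,lo,hi in(('orange',(5,150,120),(18,255,255)),('blue',(100,120,50),(130,255,255))):
        m=cv2.inRange(h,lo,hi).astype(bool)&(P[...,2]>.1)&(d['depth']>0)
        N,l,st,ce=cv2.connectedComponentsWithStats(m.astype(np.uint8))
        for i in range(1,N):
            if st[i,4]>40:
                Q=P[l==i];print(n,st[i],ce[i].round(1),np.median(Q,0).round(4),np.percentile(Q,2,0).round(4),np.percentile(Q,98,0).round(4))
E
python3 - <<'E'
from h import *
d=dict(np.load('/tmp/w1.npz'));s=telemetry.get_obs();wblobs(d,s)
E
```

```text
orange [247 177  10  13  81] [251.7 182.7] [ 0.4911 -0.0275  0.182 ] [ 0.4861 -0.0303  0.1723] [ 0.4966 -0.0245  0.1878]
orange [182 178  24  28 495] [193.4 191.8] [0.4588 0.0529 0.1274] [0.4436 0.0388 0.123 ] [0.4733 0.0684 0.1312]
orange [301 182  33  32 819] [316.7 197.3] [ 0.4819 -0.0908  0.1663] [ 0.4671 -0.105   0.162 ] [ 0.4962 -0.0762  0.17  ]
blue [210  74  27  24 522] [222.6  85.6] [ 0.575  -0.0068  0.2383] [ 0.5677 -0.0091  0.2045] [0.5827 0.0023 0.2414]
```

```bash
python3 -m creep '[[[-0.05,0,0.7],0,0],[[-0.05,0,1.4],0,0],[[-0.05,0,2],0,0],[[-0.05,0,2.2],0,0],[[-0.05,0,2.4],0,0],[[-0.05,0,2.55],0,0],[[-0.05,0,2.7],0,0],[[-0.05,0,2.8],0,0],[[-0.05,0,2.9],0,0],[[-0.05,0,3],0,0],[[-0.05,0,3.05],0,0],[[-0.05,0,3.05],0,0]]'
python3 - <<'E'
from h import *
s=telemetry.get_obs();print(s['ee_pos']);wblobs(snap('wrist','w2'),s)
E
```

```text
time_s: 2.85
ee_pos: [0.4751, -0.0975, 0.1517]
eef_rot: [-3.141, 0.0, 0.142]
force: [-0.7, -0.3, 0.4]
grip_width: 0.0004
[ 0.47513894 -0.09750022  0.15168136]
orange [ 291  212   51   34 1008] [316.7 225.3] [ 0.4864 -0.0953  0.1274] [ 0.4762 -0.1113  0.1229] [ 0.4947 -0.0815  0.1316]
orange [142 221  88  28 454] [203.  232.6] [ 0.4931 -0.0453  0.1787] [ 0.4859 -0.0516  0.1759] [ 0.4984 -0.0114  0.187 ]
orange [  70  232   43   38 1144] [ 89.  249.5] [0.4604 0.0481 0.1664] [0.4481 0.0326 0.1618] [0.4722 0.0621 0.1706]
blue [  53    7   87   63 3940] [94.7 39.8] [ 0.572  -0.0114  0.2301] [ 0.5653 -0.0134  0.2036] [ 0.5804 -0.0031  0.2412]
```

View pics/w2.png

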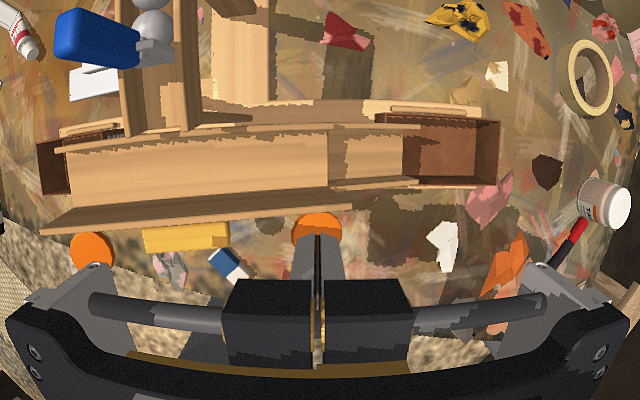

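The gate has rocked over: the right pad is now at z=0.127 and the left at 0.166. I'll retreat upwards, then come down to the right of the tab.

```bash
python3 -m creep '[[[0,0,-0.6],0,0],[[0,0,-1.4],0,0],[[0,0,-2.3],0,0],[[0,0,-3.2],0,0],[[0.7,-0.2,-3.4],0,0],[[1.5,-0.5,-3.4],0,0],[[2.24,-0.73,-3.4],0,0],[[2.24,-0.73,-3.4],0,0],[[2.24,-0.73,-2.9],0,0],[[2.24,-0.73,-2.5],0,0],[[2.24,-0.73,-2.5],0,0]]'
python3 - <<'E'
from h import *
s=telemetry.get_obs();print(s['ee_pos']);wblobs(snap('wrist','w3'),s)
E
```

```text
time_s: 4.0
ee_pos: [0.5799, -0.0457, 0.2748]
eef_rot: [-3.14, 0.004, 0.142]
force: [0.4, -0.2, -0.2]
grip_width: 0.0007
[ 0.57985391 -0.04568961  0.27476443]
orange [200 300  27   8 146] [213.7 303.1] [0.4576 0.0476 0.1672] [ 0.4536 -0.0171  0.1635] [0.6072 0.063  0.3678]
blue [251 211  24  36 637] [262.9 228.2] [ 0.5781 -0.0074  0.2378] [ 0.5677 -0.0124  0.2045] [ 0.5819 -0.0009  0.2412]
```

View pics/w3.png

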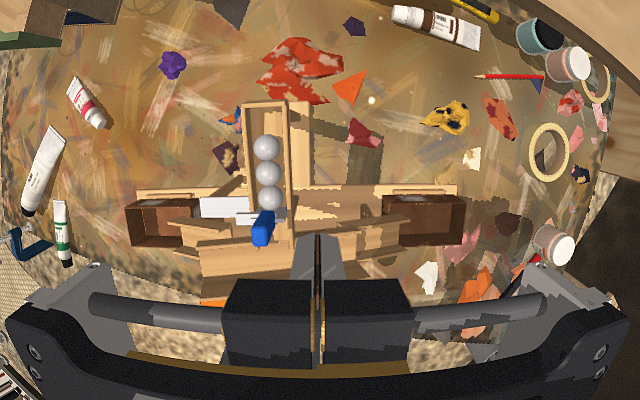

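Three balls are waiting behind the tab at (262,228), and the fingers are to its right. Next I lower to tip height about 0.212 and push left.

```bash
python3 -m creep '[[[0,0,0.5],0,0],[[0,0,0.88],0,0],[[0,0,0.88],0,0],[[0,-0.25,0.88],0,0],[[0,-0.4,0.88],0,0],[[0,-0.55,0.88],0,0],[[0,-0.7,0.88],0,0],[[0,-0.85,0.88],0,0],[[0,-1,0.88],0,0],[[0,-1.08,0.88],0,0],[[0,-1.08,0.88],0,0]]'
python3 - <<'E'
from h import *
s=telemetry.get_obs();print(s['ee_pos'],s['force']);wblobs(snap('wrist','w4'),s)
E
```

```text
time_s: 5.15
ee_pos: [0.5732, 0.0085, 0.2329]
eef_rot: [-3.141, 0.0, 0.143]
force: [0.5, 0.2, 0.7]
grip_width: 0.0003
[0.57321576 0.00854247 0.23289237] [0.45601904 0.15662043 0.68377747]
blue [273 231  25  47 815] [284.3 253.9] [0.5749 0.0277 0.2383] [0.5625 0.0229 0.204 ] [0.5766 0.0328 0.2415]
```

View pics/w4.png

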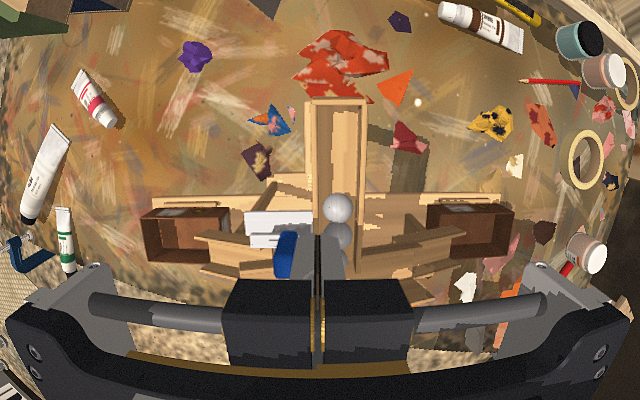

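The tab has moved about 35 mm and the balls are rolling. I'll push slightly further to reach the stop.

```bash
python3 -m creep '[[[0,-0.03,0],0,0],[[0,-0.06,0],0,0],[[0,-0.08,0],0,0],[[0,-0.08,0],0,0]]'
python3 - <<'E'
from h import *
s=telemetry.get_obs();print(s['ee_pos'],s['force']);wblobs(snap('wrist','w5'),s)
E
```

```text
time_s: 5.6
ee_pos: [0.5727, 0.0115, 0.2328]
eef_rot: [3.141, 0.0, 0.142]
force: [-0.4, -3.5, -1.2]
grip_width: 0.0006
[0.57271817 0.01146855 0.2328078 ] [-0.44784546 -3.52714514 -1.24246393]
blue [274 231  24  47 765] [284.9 253.7] [0.5746 0.0303 0.2379] [0.5623 0.0258 0.2036] [0.5762 0.0351 0.2414]
```

```bash
python3 -m creep '[[[0,-0.03,0],0,0],[[0,-0.05,0],0,0],[[0,-0.05,0],0,0],[[0,-0.05,0],0,0]]'
python3 - <<'E'
from h import *
s=telemetry.get_obs();print(s['ee_pos'],s['force']);wblobs(snap('wrist','w6'),s);snap('scene','s6')
E
```

```text
time_s: 6.05
ee_pos: [0.5726, 0.0119, 0.2329]
eef_rot: [3.138, 0.0, 0.14]
force: [1.9, -18.8, -2.1]
grip_width: 0.0002
[0.57264936 0.01190325 0.23289046] [  1.85127815 -18.7889704   -2.1466547 ]
blue [275 231  24  47 744] [285.3 253.6] [0.5746 0.0305 0.2379] [0.5623 0.0261 0.2036] [0.5763 0.0354 0.2416]
```

View pics/w6.png

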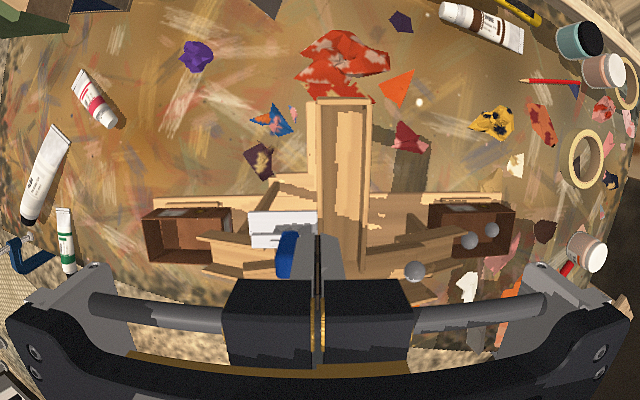

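The shutter is at its stop: the force rose to 19 N with no further motion. The balls are at (491,230), (469,241) and (413,271), rolling right. I'll back off to the right and then go up.

```bash
python3 -m creep '[[[0,0.15,0],0,0],[[0,0.4,0],0,0],[[0,0.4,0],0,0],[[0,0.4,-0.6],0,0],[[0,0.4,-1.4],0,0],[[0,0.4,-1.8],0,0],[[0,0.4,-1.8],0,0],[[0,0.4,-1.8],0,0],[[0,0.4,-1.8],0,0],[[0,0.4,-1.8],0,0],[[0,0.4,-1.8],0,0],[[0,0.4,-1.8],0,0]]'
python3 - <<'E'
from h import *
s=telemetry.get_obs();print(s['ee_pos'],s['force']);wblobs(snap('wrist','w7'),s)
E
```

```text
time_s: 7.35
ee_pos: [0.5752, -0.0055, 0.3226]
eef_rot: [-3.141, 0.001, 0.142]
force: [0.2, -0.7, -0.7]
grip_width: 0.0005
[ 0.57517444 -0.00546028  0.32257694] [ 0.2113152  -0.72666181 -0.66492233]
orange [364 262  24  18 315] [375.6 270.2] [ 0.4771 -0.0957  0.1281] [ 0.4654 -0.1108  0.1237] [ 0.5068 -0.0723  0.1725]
blue [268 198  19  29 406] [276.8 212. ] [0.572  0.0287 0.2388] [0.5612 0.0231 0.2045] [0.5762 0.0352 0.2415]
```

View pics/w7.png

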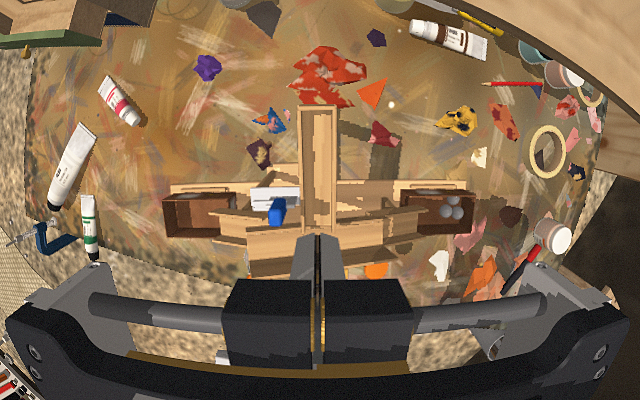

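Run:
```python
from h import *
d=np.load('/tmp/w7.npz')['img'][170:250,380:500];cv2.imwrite('pics/w7z.png',cv2.resize(d,None,fx=6,fy=6,interpolation=cv2.INTER_CUBIC)[:,:,::-1])
```

```text
(no output)
```

View pics/w7z.png

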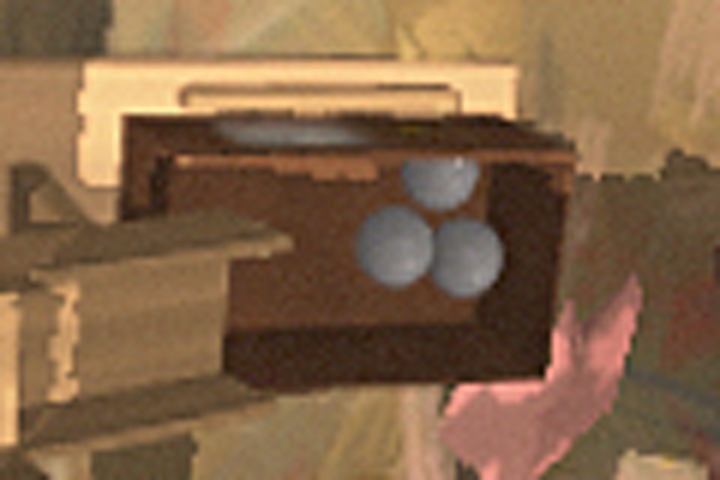

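All three balls are in the right carton, and the robot is clear of everything.

```bash
python3 -c "
from station import ctrl
print(ctrl.hand_in())"
```

```text
the job is handed in; nothing more can be done
None
```

The job is done and handed in: all three steel balls are in the right carton.

- **Gate:** I pressed the raised right pad down with the closed fingertips. The gate rocked over and stayed: the right pad was at z ≈ 0.127 m and the left at 0.166 m. In the last picture the right pad was still down, at 0.128 m.
- **Shutter:** Only then did I push the blue tab left, about 36 mm, to its stop. At the stop the force rose to about 19 N with no further motion. I then backed the fingers off and raised them.
- **Final checks:** The last wrist picture shows the three balls in the right carton and an empty feed trough. The tab is still open and the gripper touches nothing. The job took about 7.4 s of the 35 s allowed, and none of my checks failed or disagreed.
- **Bystanders:** The gripper did not go near any of them. I checked them only by eye in the pictures and did not measure their positions again.

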